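Seat a slide carrier in the corner of a tilted loading stage

TASK

Put the slide carrier on the tilted loading stage: lay it flat on the black deck, well up the slope and clear of both rails, feel it touch before letting go, and let it slide down by itself; do not carry or shove it home with the gripper. Then slide the clamp by its tab gently against the carrier until the carrier is fully home against both rails and the clamp is left snug against it, let go, and leave the other things on the bench alone.

Things in the scene. Friction and masses are not known exactly. Their poses are not given: they have to be found in the camera images.
- carrier: Loose aluminium slide carrier, 0.15 to 0.31 kg: a flat plate 84 (its x) x 76 (its y) x 8 mm thick, carrying two glass slides, with an upright grip rib in the middle, 40 mm long along x, 12 mm wide along y, its top 32 mm above the underside. Origin: centre of the underside, z up through the rib; a half turn about z makes no difference. It starts flat on the bench.
- deck: Black tilted plate, x -14 to 148, y -14 to 192, 10 mm thick, top at z = 0. Origin: the locating corner, where two aluminium rails (12 wide, 12 high) meet. Lower rail: along y, inner face x = 0; side rail: along x, inner face y = 0. It falls 20 degrees along -x, 18 along -y, to the corner, and yields by 1 mm per 6 N pressed on it, at most 5 mm.
- home (a point): Point on the deck surface at deck (42, 38, 0) mm, axes as the deck's: the carrier's origin when it is home, its x along the deck's x. Deck, rails, carrier plate and jaw are slippery (friction 0.18 to 0.28): a carrier let go higher up slides to the lower rail, but may stop short of the side rail.
- clamp_tab (a point): Centre of the top of the clamp's black upright tab, 39 mm above the deck; tab 12 mm thick along deck y, 30 mm long along x, 26 mm tall, on a steel block (36 along x, 24 along y, top 13 mm above the deck). The clamp slides along deck y at deck x = 42 mm. A sprung steel jaw, set by a screw, stands before the block: its face is 26 to 38 mm ahead of this point; how far is not measured.
- clamp (a joint): Travel of the clamp block in m: 0 = open (tab at deck y = 177 mm), growing towards the side rail, at most 0.086. It slides at 3 N, plus up to 1 N to push the carrier, and stays where left. When the carrier is on the side rail (jaw face then at deck y = 76 mm) the jaw yields 1 mm per 10 N, at most 4 mm. Over 12 N of clamp on carrier, or 15 N of carrier on deck, is too rough.
- sample_jar: Bystander: clear jar with a white lid, 52 mm across, 75 mm tall. Origin: centre of its underside.
- pen_pot: Bystander: white and maroon pot with pens, 84 mm across at the rim, pens up to 165 mm high. Origin: centre of its underside.
- slide_box: Bystander: closed cardboard box 85 x 100 x 35 mm. Origin: centre of its underside.
Mind the look-alikes: they are no part of the job. Of the things shaped like the carrier, the aluminium one is meant.

How it is judged:
By the outcome, as a careful person would: the job done as asked, in the order asked, and still so for the second after the job is handed in, with the robot touching nothing.
It also fails if it takes over 61 s, if anything falls off the work surface, if the arm or the gripper's body presses on something with over 40 N, if the wrist force passes 120 N, or if a joint passes its speed limit or range.

ROBOT

A 6-joint arm with a two-finger parallel gripper is mounted at the origin on the work surface. World frame = base frame: x ahead of the robot, y to its left, z up, the work surface at z = 0. Lengths are in mm, angles in rad, forces in N, time in s.
With the tool pointing down it reaches from about 275 to 750 mm from the base axis. Payload 10.2 kg.
Tool frame: the origin (TCP) lies on the front face of the gripper's body, between the roots of the fingers; the fingertips stand 73 mm ahead of it and the grasp point (between the pads) lies 54 mm ahead of it; z points along the fingers, y is the line along which they close (so a half turn about z gives the same grasp; the last joint's range is limited). The gripper opens to 85 mm and grips with 20 to 120 N. Pads are 22 mm wide; open, the fingers measure 114 mm over their backs; the gripper's body (76 mm by 85 mm) begins 54 mm behind the grasp point. The pads swing forward as they close: fully open they stand 13 mm farther back than shut.
Start: joints at [-1.381, 0.313, 1.498, -0, 1.331, -0.223], TCP at [210.606, -480.913, 303.894] pointing down, gripper open.
Joint ranges: [-2.94, 2.94], [-0.97, 2.17], [0.19, 2.56], [-1.23, 4.37], [0.02, 3.11], [-2.88, 2.88]. Speed limits (rad/s): [2.39, 2.39, 3.01, 3.14, 3.14, 3.14].

INTERFACE

Orientations are given as a unit quaternion [w, x, y, z].
In Python, from rig import * gives the robot as it stands.
- The arm moves only by the tool step_arm, never from a script. Its argument "plan" is a list of rows, each an object with "offset": the shift along the tool's x, y, z in cm, a list of three; "rot": the turn, a rotation vector about the tool's x, y, z in degrees, a list of three; "gripper": the finger opening in cm, from 0 to 8.54. In form: [{"offset": [x, y, z], "rot": [wx, wy, wz], "gripper": gripper}, ...]. A call has 1 to 12 rows; each row is the pose to reach, as a shift and turn from the pose commanded when the call began, along the tool's axes at that moment; what a row does not reach only later rows make up. A row lasts 1/10 s, in which the tool goes at most 50 mm and 8.59 degrees, less where a joint would pass 70% of its speed; a pose out of reach is approached as far as the arm can. A call with a gripper value outside its range is refused whole. The fingers move at their own pace and stop on an object; "squeeze" is the grip in N (left out, the last holds). Time passes only in rows, so rows that repeat a pose let the fingers close. It gives the time, the measured TCP pose, the force, the opening and the grip force at its end, in the units of the state.
- sense(): the state, without advancing time (a new reading comes with each control period).
- capture(name): name is "side" or "top"; returns a dict with "color" (384x512x3 uint8, red, green, blue), "depth" (384x512 float32, mm along the optical axis (not along the pixel's ray), 0 where there is no reading), "vertical_fov" (degrees; the focal length in pixels is half the picture's height over the tangent of half this angle, whatever the lens; pixels are square), "cx", "cy" (the principal point, pixels), "rvec" (rotation vector, rad) and "tvec" (3), from world to camera coordinates, as OpenCV has them. Camera axes: x right, y down, z forward; pixel columns grow to the right and rows downward; lengths in mm; the calibration is good to about 2 mm. A picture is of the moment at which its call begins.
- finish_job(): hands the job in; it is judged then, once.
The state is a dict: "time_s": time; "joints": joint angles; "dq": joint speeds; "tau": joint torques, N m; "eef_pos": TCP position; "ee_rot": TCP orientation; "force": force on the tool from outside, world axes, zero at the start; "wrist_torque": the same for the moment, N m; "grip_width": opening from 0.0 (shut) to 1.0 (fully open); "grip_force": force on a finger pad.
Only numpy, scipy, OpenCV 4.12 (cv2) and the standard library are available. Lean on these libraries where they do the work, as an engineer would, in place of code of your own. Each camera call takes 0.05 s, during which the arm holds its last target. There are 200 camera calls.

## Working session

There is one attempt and no reset: what is moved stays moved. The work goes in short steps, Python scripts to look and compute and a tool call to move; the robot and the scene stay as the last step left them, time stands still between calls to the robot, and variables do not carry over. Pictures are saved under pics/ and viewed, at most 10 in all, crops included, and the job is handed in when it is done.

Besides the shell and the picture viewer there is one more tool, called after "Request:" as name([rows], argument=value, ...), one row to a line, values as JSON. step_arm: Moves the arm, as the interface text tells. Its arguments: {"type":"object","properties":{"plan":{"type":"array"},"squeeze":{"type":"number"}},"required":["plan"]}

```bash
mkdir -p pics; cat > h.py <<'E'
from rig import *
import numpy as np, cv2
from scipy.spatial.transform import Rotation as R
def cam(n):
    c=capture(n); h=c["color"].shape[0]
    f=h/2/np.tan(np.radians(c["vertical_fov"])/2)
    c["K"]=np.array([[f,0,c["cx"]],[0,f,c["cy"]],[0,0,1.]])
    c["Rm"]=cv2.Rodrigues(np.array(c["rvec"],float))[0]; c["t"]=np.array(c["tvec"],float).ravel()
    d=c["depth"]; v,u=np.mgrid[:d.shape[0],:d.shape[1]]
    P=np.stack([(u-c["cx"])/f*d,(v-c["cy"])/f*d,d],-1)
    c["W"]=(P-c["t"])@c["Rm"]
    c["W"][d==0]=np.nan
    return c
def proj(c,p): 
    q=np.atleast_2d(p)@c["Rm"].T+c["t"]; q=q@c["K"].T; return q[:,:2]/q[:,2:]
def save(c,f): cv2.imwrite("pics/"+f,cv2.cvtColor(c["color"],cv2.COLOR_RGB2BGR))
E
python3 - <<'E'
from h import *
for n in("side","top"):
    c=cam(n); save(c,n+"0.png"); print(n,c["K"][0,0],-c["Rm"].T@c["t"],(c["depth"]==0).mean())
    np.savez(n+".npz",W=c["W"],c=c["color"],K=c["K"],R=c["Rm"],t=c["t"])
print(sense())
E
```

```text
side 436.2060972882475 [  4.56583731 638.74944754 761.51715227] 0.0038553873697916665
top 378.85968984754805 [ 389.0887845     2.00712876 1077.52018657] 0.0038706461588541665
{'time_s': 0.1, 'joints': array([-1.38137824e+00,  3.13398355e-01,  1.49835846e+00,  1.58151508e-05,
        1.33099814e+00, -2.23385422e-01]), 'dq': array([ 0.00079559, -0.00211049, -0.00184569,  0.00050589, -0.00036105,
        0.00038995]), 'tau': array([ 2.60669265e-03, -4.12900901e+01, -2.60142249e+01, -2.60671432e-04,
        2.99431093e-03,  8.61402725e-06]), 'eef_pos': array([ 210.58937169, -480.75413503,  303.39104909]), 'ee_rot': array([-5.80931593e-04,  9.78774892e-01,  2.04937485e-01,  1.75486201e-05]), 'force': array([ 0.52481432,  0.3317974 , -0.21538766]), 'wrist_torque': array([ 0.01275504,  0.02087176, -0.01982212]), 'grip_force': 0.0, 'grip_width': 0.9999027767621554}
```

```bash
python3 -c "
import cv2
for n in('side','top'): cv2.imwrite(f'pics/{n}0b.png',cv2.resize(cv2.imread(f'pics/{n}0.png'),(800,600)))"
```

```text
(no output)
```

View pics/side0b.png

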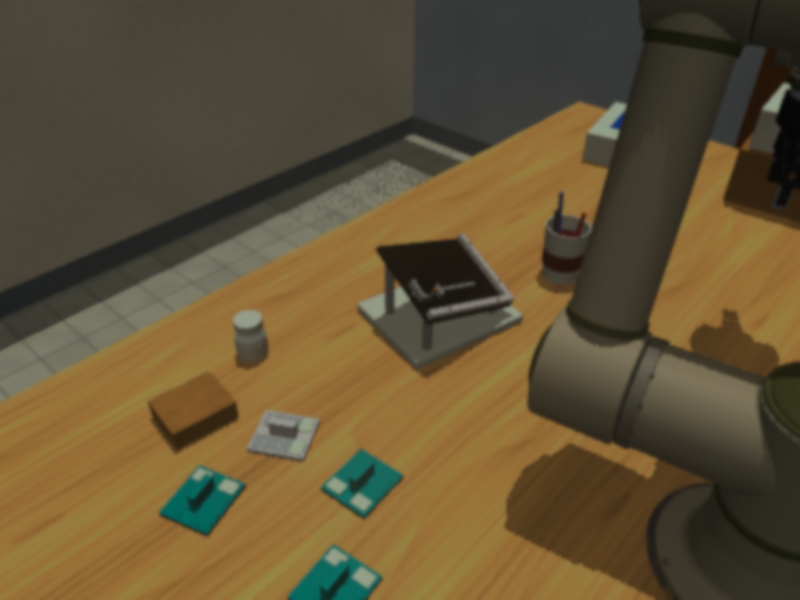

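View pics/top0b.png

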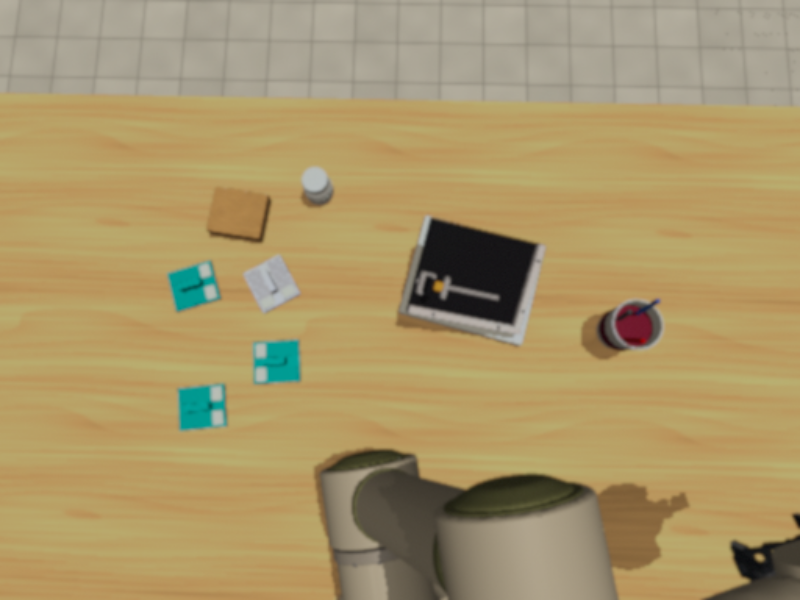

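Side view: the aluminium carrier is at about (285,433), the stage at (440,280), the jar at (250,337) and the pot at (567,247). Top view (also upscaled to 800x600): carrier (272,284) with the teal look-alikes beside it, stage (475,275) with its corner at lower right (520,338), and the clamp tab near (437,286).

```bash
cat > fit.py <<'E'
import numpy as np, cv2
for n in("top","side"):
    z=np.load(n+".npz"); W=z["W"]; c=z["c"].astype(int)
    # deck
    m=(W[...,0]>350)&(W[...,0]<680)&(W[...,1]>-200)&(W[...,1]<130)&(W[...,2]>50)&(c.max(-1)<50)
    P=W[m]
    for _ in range(6):
        o=P.mean(0); nrm=np.linalg.svd(P-o,full_matrices=False)[2][2]; nrm*=np.sign(nrm[2])
        P=P[np.abs((P-o)@nrm)<3] if _<5 else P
    print(n,"deck n",nrm,"cent",o,len(P))
    # expected: gx=sin20, gy=sin18 z-comps
    # rectangle in plane
    e1=np.cross([0,1,0],nrm); e1/=np.linalg.norm(e1); e2=np.cross(nrm,e1)
    q=np.c_[(P-o)@e1,(P-o)@e2].astype(np.float32)
    r=cv2.minAreaRect(q); print(r); b=cv2.boxPoints(r); print((o+b[:,:1]*e1+b[:,1:]*e2).round(1))
    # carrier
    m=(W[...,0]>440)&(W[...,0]<620)&(W[...,1]>220)&(W[...,1]<420)&(W[...,2]>4)&(W[...,2]<45)
    sat=(c.max(-1)-c.min(-1))<45
    mm=m&sat
    nl,lab,st,ce=cv2.connectedComponentsWithStats(mm.astype(np.uint8))
    for i in range(1,nl):
        if st[i,4]>60:
            Q=W[lab==i]; pl=Q[(Q[:,2]<14)]; ri=Q[Q[:,2]>24]
            print("comp",ce[i],st[i],Q.mean(0).round(1),"plate",cv2.minAreaRect(pl[:,:2].astype(np.float32)),np.median(pl[:,2]))
            if len(ri)>5: print(" rib",len(ri),cv2.minAreaRect(ri[:,:2].astype(np.float32)),np.percentile(ri[:,2],[50,90]))
E
python3 fit.py
```

```text
top deck n [-0.38564183 -0.2376931   0.89150568] cent [ 591.64306724 -114.06979906  102.07533813] 2557
((-6.020484924316406, 7.1666412353515625), (190.57870483398438, 141.1138916015625), 76.27635955810547)
[[ 508.9 -180.8   48.5]
 [ 637.9 -213.3   95.6]
 [ 661.9  -33.5  154. ]
 [ 533.    -0.9  106.9]]
comp [130.74647887 171.71830986] [124 167  12  11  71] [602.4 378.2   8. ] plate ((601.6180419921875, 379.6403503417969), (28.513120651245117, 31.30451202392578), 14.129600524902344) 7.7844313591687415
comp [172.17357911 181.12135177] [156 167  30  33 651] [577.1 256.1  10.2] plate ((578.4846801757812, 253.68887329101562), (84.0863265991211, 75.9451904296875), 30.242202758789062) 7.666501680404938
 rib 67 ((578.23828125, 253.27578735351562), (39.559120178222656, 12.42231273651123), 32.1395263671875) [30.7165947  32.71950795]
comp [166.31764706 222.81176471] [162 218  16  11  85] [457.5 266.2   8.1] plate ((457.2384338378906, 257.33966064453125), (28.5958309173584, 43.918399810791016), 1.265903353691101) 8.107069170329975
side deck n [-0.38439727 -0.24044756  0.8913045 ] cent [ 588.15904
[... 807 characters left out ...]
] [140 304  13  13 103] [558.2 364.4   7.7] plate ((559.985107421875, 364.5314025878906), (30.6480712890625, 24.061519622802734), 19.8493709564209) 7.7203365440126195
comp [214.77894737 310.12631579] [209 305  13  12  95] [453.3 267.5   7.5] plate ((453.7087707519531, 267.6245422363281), (26.97794532775879, 21.402158737182617), 2.7271738052368164) 7.380026112635998
comp [128.86324786 317.22222222] [121 307  16  20 117] [562.3 402.4  18.2] plate ((562.4578247070312, 400.4163818359375), (8.905390739440918, 38.16053009033203), 7.103332996368408) 11.103665899674443
 rib 21 ((562.4228515625, 400.4901123046875), (6.226460933685303, 37.390830993652344), 10.270794868469238) [26.4077016  29.70369306]
```

```bash
cat > fit2.py <<'E'
import numpy as np, cv2
from scipy.spatial.transform import Rotation as R
nrm=np.array([-.385,-.239,.8914]); nrm/=np.linalg.norm(nrm)
for n,C in(("top",[661.9,-33.5,154.]),("side",[660.1,-28.9,154.5])):
    z=np.load(n+".npz"); W=z["W"]; c=z["c"].astype(int)
    ex=np.array([.914,-.230,.334]); ex-=nrm*(ex@nrm); ex/=np.linalg.norm(ex); ey=np.cross(nrm,ex)
    A=np.c_[ex,ey,nrm]; O=np.array(C)-A@[148,192,0]
    print(n,"O",O.round(1),"z rows",A[2].round(3))
    D=(W-O)@A
    H=np.full((240,200),np.nan)
    m=(D[...,0]>-25)&(D[...,0]<165)&(D[...,1]>-25)&(D[...,1]<215)&(D[...,2]>-5)&(D[...,2]<50)
    P=D[m]; br=c.max(-1)[m]; col=c[m]
    dk=P[(br<50)&(abs(P[:,2])<5)]; print(" deck z",np.median(dk[:,2]))
    rail=P[(P[:,2]>8)&(P[:,2]<16)]
    lo=rail[(rail[:,0]<25)&(rail[:,1]>15)]; si=rail[(rail[:,1]<20)&(rail[:,0]>25)]
    print(" lower rail x",np.percentile(lo[:,0],[2,10,50,90,98]).round(1),"z",np.median(lo[:,2]),"y",lo[:,1].min(),lo[:,1].max())
    print(" side rail y",np.percentile(si[:,1],[2,10,50,90,98]).round(1),"z",np.median(si[:,2]),"x",si[:,0].max())
    for a,b in((15,60),(60,110),(110,190)):
        s=lo[(lo[:,1]>a)&(lo[:,1]<b)]; print("  lower seg",a,np.median(s[:,0]).round(1),len(s))
    for a,b in((25,60),(60,100),(100,150)):
        s=si[(si[:,0]>a)&(si[:,0]<b)]; print("  side seg",a,np.median(s[:,1]).round(1),len(s))
    t=P[(P[:,2]>34)]; print(" tab top",len(t),np.median(t,0).round(1),t.min(0).round(1),t.max(0).round(1))
    j=P[(P[:,2]>5)&(P[:,2]<30)&(P[:,0]>18)&(P[:,1]>100)]; print(" clamp low",j.min(0).round(1),j.max(0).round(1))
    np.savez(n+"_D.npz",D=D,A=A,O=O)
    im=z["c"]; ctr=np.argwhere(m); a,b=ctr.min(0)-5; e,f=ctr.max(0)+5
    cv2.imwrite(f"pics/{n}_stage.png",cv2.resize(im[a:e,b:f,::-1],None,fx=5 if n=="top" else 5,fy=5,interpolation=cv2.INTER_CUBIC)); print(a,b,e,f)
E
python3 fit2.py; python3 -c "
import cv2,numpy as np
a=cv2.imread('pics/top_stage.png');b=cv2.imread('pics/side_stage.png')
h=max(a.shape[0],b.shape[0]);o=np.zeros((h,a.shape[1]+b.shape[1],3),'u1');o[:a.shape[0],:a.shape[1]]=a;o[:b.shape[0],a.shape[1]:]=b
s=min(1,800/o.shape[1],600/h);cv2.imwrite('pics/st.png',cv2.resize(o,None,fx=s,fy=s));print(s,a.shape,b.shape)"
```

```text
top O [ 502.5 -180.6   45.7] z rows [0.333 0.307 0.891]
 deck z -0.20668762192673165
 lower rail x [-7.5 -6.  -1.2  3.5  4.4] z 10.913870689388785 y 16.18578152106968 192.74137349639852
 side rail y [-11.4  -9.6  -4.1   0.5   1.5] z 12.24794932502277 x 152.14257872389967
  lower seg 15 -1.0 68
  lower seg 60 -0.5 76
  lower seg 110 -1.5 122
  side seg 25 -4.1 56
  side seg 60 -3.8 67
  side seg 100 -4.2 91
 tab top 60 [ 46.4 176.6  37.6] [ 31.  169.3  34.3] [ 60.7 182.1  41.8]
 clamp low [ 28.5 136.6   5.2] [ 64.4 188.   28.4]
134 255 218 354
side O [ 500.7 -176.    46.2] z rows [0.333 0.307 0.891]
 deck z -0.36387274303707134
 lower rail x [-9.  -8.3 -3.4  1.4  3.2] z 10.630663290383533 y 15.153972144120276 190.19906021425072
 side rail y [-15.8 -12.6  -5.9  -1.5  -0.2] z 11.430227837750008 x 150.2120900678698
  lower seg 15 -3.3 49
  lower seg 60 -3.4 55
  lower seg 110 -3.6 98
  side seg 25 -5.6 45
  side seg 60 -6.4 48
  side seg 100 -6.0 54
 tab top 45 [ 44.9 175.1  37.3] [ 29.7 166.4  34.1] [ 59.2 180.2  39.8]
 clamp low [ 26.5 131.5   5.1] [ 63.  186.8  29.6]
144 236 211 334
0.8121827411167513 (420, 495, 3) (335, 490, 3)
```

View pics/st.png

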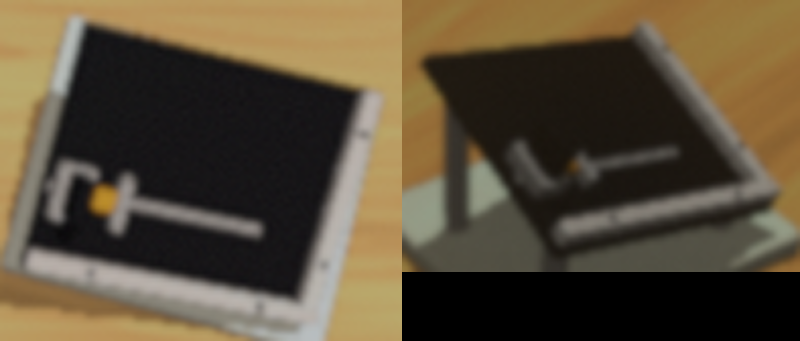

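The tilted stage matches the stated geometry: the rails are parallel to my fit, with a few mm of offset between cameras to correct. The jaw sits about 38 mm ahead of the tab.

```bash
cat >> h.py <<'E'
def down(deg): 
    a=np.radians(deg); x=[np.cos(a),np.sin(a),0]; z=[0,0,-1]; return np.c_[x,np.cross(z,x),z]
def cur():
    s=sense(); q=s["ee_rot"]; return np.array(s["eef_pos"]),R.from_quat([q[1],q[2],q[3],q[0]]).as_matrix(),s
def go(p,M):
    P,T,s=cur(); print("offset cm",((T.T@(np.array(p)-P))/10).round(2),"rot",np.degrees(R.from_matrix(T.T@M).as_rotvec()).round(2),"F",np.array(s["force"]).round(2))
E
cat > deck.py <<'E'
import numpy as np
o=[]
for n,s in(("top",(4.5,.8,-.2)),("side",(2.7,-.9,-.3))):
    z=np.load(n+"_D.npz"); A=z["A"]; o.append(z["O"]+A@np.array(s)*[-0+1,1,1])
O=np.mean(o,0)
Mt=np.c_[A[:,0],-A[:,1],-A[:,2]]   # tool axes: x along deck x, z into deck
def dk(x,y,z): return O+A@np.array([x,y,z],float)
E
python3 - <<'E'
from h import *; from deck import *
print(o,O,A)
M=down(31.5); go([576.7,254.5,300],M); go([576.7,254.5,110],M)
print("pose over deck",dk(90,75,85),dk(90,75,120))
E
```

```text
[array([ 506.82365554, -180.85588874,   47.28870987]), array([ 503.20341925, -177.4221324 ,   46.57767082])] [ 505.01353739 -179.13901057   46.93319035] [[ 0.91437891  0.12520907 -0.38501156]
 [-0.22982405  0.94342804 -0.23900718]
 [ 0.33330484  0.30702804  0.89142676]]
offset cm [ 63.03 -52.66   0.42] rot [-0.06 -0.02 -7.85] F [ 0.52  0.33 -0.22]
offset cm [ 63.03 -52.64  19.42] rot [-0.06 -0.02 -7.85] F [ 0.52  0.33 -0.22]
pose over deck [ 563.97233669 -149.38168207  175.72900311] [ 550.49693215 -157.7469332   206.92893975]
```

Request:
step_arm([
  {"offset":[63.0,-52.7,0.4],"rot":[0,0,-7.85],"gripper":4.5},
  {"offset":[63.0,-52.7,0.4],"rot":[0,0,-7.85],"gripper":4.5},
  {"offset":[63.0,-52.7,0.4],"rot":[0,0,-7.85],"gripper":4.5},
  {"offset":[63.0,-52.7,0.4],"rot":[0,0,-7.85],"gripper":4.5},
  {"offset":[63.0,-52.7,0.4],"rot":[0,0,-7.85],"gripper":4.5},
  {"offset":[63.0,-52.7,0.4],"rot":[0,0,-7.85],"gripper":4.5},
  {"offset":[63.0,-52.7,0.4],"rot":[0,0,-7.85],"gripper":4.5},
  {"offset":[63.0,-52.7,0.4],"rot":[0,0,-7.85],"gripper":4.5},
  {"offset":[63.0,-52.7,0.4],"rot":[0,0,-7.85],"gripper":4.5},
  {"offset":[63.0,-52.7,0.4],"rot":[0,0,-7.85],"gripper":4.5},
  {"offset":[63.0,-52.7,0.4],"rot":[0,0,-7.85],"gripper":4.5},
  {"offset":[63.0,-52.7,0.4],"rot":[0,0,-7.85],"gripper":4.5},
])

```text
time_s: 1.3
eef_pos: [478.1, 58.6, 300.8]
ee_rot: [0.0, 0.962, 0.272, -0.0]
force: [0.9, -1.4, 0.3]
grip_width: 0.528
grip_force: 0.0
```

```bash
python3 - <<'E'
from h import *
M=down(31.5); go([576.7,254.5,125],M)
P,T,s=cur(); print(P,s["time_s"],s["grip_width"])
E
```

```text
offset cm [ 18.65 -11.55  17.58] rot [-0.    0.01  0.02] F [ 0.9  -1.39  0.26]
[478.13794485  58.56360654 300.84330243] 1.3 0.5282011168337413
```

Request:
step_arm([
  {"offset":[0,0,0],"rot":[0,0,0],"gripper":4.5},
  {"offset":[0,0,0],"rot":[0,0,0],"gripper":4.5},
])

```text
time_s: 1.5
eef_pos: [477.6, 57.0, 300.5]
ee_rot: [-0.0, 0.962, 0.273, -0.001]
force: [0.1, 0.1, -0.8]
grip_width: 0.53
grip_force: 0.0
```

```bash
python3 - <<'E'
from h import *
M=down(31.5); go([576.7,254.5,125],M)
E
```

```text
offset cm [ 18.81 -11.61  17.53] rot [-0.03  0.06  0.13] F [ 0.06  0.07 -0.77]
```

Request:
step_arm([
  {"offset":[18.8,-11.6,2],"rot":[0,0,0],"gripper":4.5},
  {"offset":[18.8,-11.6,2],"rot":[0,0,0],"gripper":4.5},
  {"offset":[18.8,-11.6,2],"rot":[0,0,0],"gripper":4.5},
  {"offset":[18.8,-11.6,2],"rot":[0,0,0],"gripper":4.5},
  {"offset":[18.8,-11.6,5],"rot":[0,0,0],"gripper":4.5},
  {"offset":[18.8,-11.6,8],"rot":[0,0,0],"gripper":4.5},
  {"offset":[18.8,-11.6,12],"rot":[0,0,0],"gripper":4.5},
  {"offset":[18.8,-11.6,15],"rot":[0,0,0],"gripper":4.5},
  {"offset":[18.8,-11.6,17.5],"rot":[0,0,0],"gripper":4.5},
  {"offset":[18.8,-11.6,17.5],"rot":[0,0,0],"gripper":4.5},
  {"offset":[18.8,-11.6,17.5],"rot":[0,0,0],"gripper":4.5},
])

```text
time_s: 2.6
eef_pos: [578.0, 252.3, 126.9]
ee_rot: [0.0, 0.963, 0.271, 0.0]
force: [1.0, 0.4, 0.8]
grip_width: 0.522
grip_force: 0.0
```

```bash
python3 - <<'E'
from h import *
M=down(31.5); go([576.7,254.5,85],M)
c=cam("side"); save(c,"s1.png"); u,v=proj(c,[576.7,254.5,20])[0]; print(u,v)
a=c["color"][int(v)-70:int(v)+50,int(u)-80:int(u)+80,::-1]; cv2.imwrite("pics/s1c.png",cv2.resize(a,None,fx=4,fy=4,interpolation=cv2.INTER_CUBIC))
E
```

```text
offset cm [ 0.01 -0.26  4.19] rot [ 0.01 -0.02 -0.09] F [1.   0.37 0.75]
180.8790122014364 272.49973976552485
```

View pics/s1c.png

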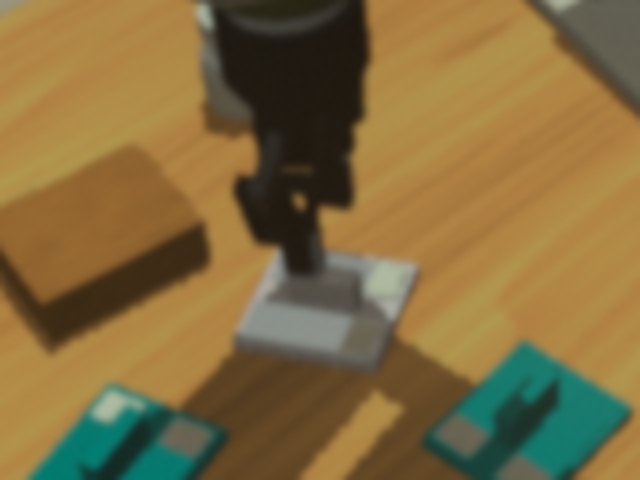

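The fingers straddle the line of the rib, the near one at crop (255,215) and the far one at (305,250), with the box well to the left. Lowering and closing.

Request:
step_arm([
  {"offset":[0,-0.25,2],"rot":[0,0,0],"gripper":4.5},
  {"offset":[0,-0.25,3.2],"rot":[0,0,0],"gripper":4.5},
  {"offset":[0,-0.25,4.2],"rot":[0,0,0],"gripper":4.5},
  {"offset":[0,-0.25,4.2],"rot":[0,0,0],"gripper":4.5},
  {"offset":[0,-0.25,4.2],"rot":[0,0,0],"gripper":3},
  {"offset":[0,-0.25,4.2],"rot":[0,0,0],"gripper":2},
  {"offset":[0,-0.25,4.2],"rot":[0,0,0],"gripper":0.5},
  {"offset":[0,-0.25,4.2],"rot":[0,0,0],"gripper":0.5},
  {"offset":[0,-0.25,4.2],"rot":[0,0,0],"gripper":0.5},
  {"offset":[0,-0.25,4.2],"rot":[0,0,0],"gripper":0.5},
  {"offset":[0,-0.25,4.2],"rot":[0,0,0],"gripper":0.5},
], squeeze=40)

```text
time_s: 3.75
eef_pos: [576.5, 255.7, 84.8]
ee_rot: [0.0, 0.962, 0.271, 0.001]
force: [-1.1, -1.4, 6.2]
grip_width: 0.126
grip_force: 40.0
```

Request:
step_arm([
  {"offset":[0,0,-1],"rot":[0,0,0],"gripper":0.5},
  {"offset":[0,0,-5],"rot":[0,0,0],"gripper":0.5},
  {"offset":[0,0,-10],"rot":[0,0,0],"gripper":0.5},
  {"offset":[0,0,-15],"rot":[0,0,0],"gripper":0.5},
  {"offset":[0,0,-19],"rot":[0,0,0],"gripper":0.5},
  {"offset":[0,0,-19],"rot":[0,0,0],"gripper":0.5},
  {"offset":[0,0,-19],"rot":[0,0,0],"gripper":0.5},
])

```text
time_s: 4.45
eef_pos: [575.8, 255.6, 274.2]
ee_rot: [-0.0, 0.962, 0.272, 0.0]
force: [-0.4, 0.0, -2.2]
grip_width: 0.127
grip_force: 39.3
```

```bash
python3 - <<'E'
from h import *; from deck import *
P,T,s=cur(); print(P,s["force"],s["wrist_torque"],s["grip_width"])
c=cam("side"); W=c["W"]; col=c["color"].astype(int)
D=(W-P)@T
m=(abs(D[...,0])<60)&(abs(D[...,1])<60)&(D[...,2]>66)&(D[...,2]<110)
Q=D[m]; 
pl=Q[np.abs(Q[:,2]-np.percentile(Q[:,2],50))<8]; print(len(Q),np.percentile(Q,[2,50,98],axis=0).round(1)); print(cv2.minAreaRect(pl[:,:2].astype(np.float32)))
t=Q[(Q[:,2]>70)&(Q[:,2]<90)]; k=np.linalg.lstsq(np.c_[t[:,:2],np.ones(len(t))],t[:,2],rcond=None)[0]; print("plane z",k)
go(dk(90,75,160),Mt); go(dk(90,75,100),Mt)
E
```

```text
[575.83751106 255.59634485 274.20899931] [-0.44931429  0.0092721  -2.18645684] [-0.03202656  0.03002311 -0.04108794] 0.12722052086058536
924 [[-42.5 -39.7  69.9]
 [-12.1 -17.2  77.8]
 [ 39.7  33.   84.8]]
((-0.4920921325683594, -1.8528785705566406), (85.16029357910156, 78.7922134399414), 0.6935898661613464)
plane z [-3.82551999e-03 -2.82446368e-02  7.78365392e+01]
offset cm [-25.54  33.94   3.05] rot [10.1  25.79 41.51] F [ 0.05 -0.17 -2.5 ]
offset cm [-22.81  33.93   8.39] rot [10.1  25.79 41.51] F [ 0.05 -0.17 -2.5 ]
```

Request:
step_arm([
  {"offset":[-29.2,33.95,-4.1],"rot":[10.1,25.8,41.5],"gripper":0.5},
  {"offset":[-29.2,33.95,-4.1],"rot":[10.1,25.8,41.5],"gripper":0.5},
  {"offset":[-29.2,33.95,-4.1],"rot":[10.1,25.8,41.5],"gripper":0.5},
  {"offset":[-29.2,33.95,-4.1],"rot":[10.1,25.8,41.5],"gripper":0.5},
  {"offset":[-29.2,33.95,-4.1],"rot":[10.1,25.8,41.5],"gripper":0.5},
  {"offset":[-29.2,33.95,-4.1],"rot":[10.1,25.8,41.5],"gripper":0.5},
  {"offset":[-29.2,33.95,-4.1],"rot":[10.1,25.8,41.5],"gripper":0.5},
  {"offset":[-29.2,33.95,-4.1],"rot":[10.1,25.8,41.5],"gripper":0.5},
  {"offset":[-29.2,33.95,-4.1],"rot":[10.1,25.8,41.5],"gripper":0.5},
  {"offset":[-29.2,33.95,-4.1],"rot":[10.1,25.8,41.5],"gripper":0.5},
  {"offset":[-29.2,33.95,-4.1],"rot":[10.1,25.8,41.5],"gripper":0.5},
  {"offset":[-29.2,33.95,-4.1],"rot":[10.1,25.8,41.5],"gripper":0.5},
])

```text
time_s: 5.7
eef_pos: [504.4, -185.4, 313.8]
ee_rot: [-0.142, 0.968, -0.091, 0.186]
force: [-0.2, 0.4, -2.8]
grip_width: 0.134
grip_force: 39.6
```

```bash
python3 - <<'E'
from h import *; from deck import *
go(dk(90,75,240),Mt); go(dk(90,75,100),Mt); P,T,s=cur(); print(P,A.T@(P-O),s["joints"])
E
```

```text
offset cm [ 0.01  0.1  -0.03] rot [-0.15 -0.    0.01] F [-0.19  0.45 -2.78]
offset cm [1.000e-02 1.300e-01 1.397e+01] rot [-0.15 -0.    0.01] F [-0.19  0.45 -2.78]
[ 504.41334276 -185.41372133  313.84652321] [ 89.85677887  75.95498887 239.66447056] [-0.72561613  0.24620297  1.61288083  0.49032472  1.18526747  0.86820526]
```

Request:
step_arm([
  {"offset":[0,0.1,4],"rot":[0,0,0],"gripper":0.5},
  {"offset":[0,0.1,7],"rot":[0,0,0],"gripper":0.5},
  {"offset":[0,0.1,10],"rot":[0,0,0],"gripper":0.5},
  {"offset":[0,0.1,12],"rot":[0,0,0],"gripper":0.5},
  {"offset":[0,0.1,13.5],"rot":[0,0,0],"gripper":0.5},
  {"offset":[0,0.1,14],"rot":[0,0,0],"gripper":0.5},
  {"offset":[0,0.1,14],"rot":[0,0,0],"gripper":0.5},
  {"offset":[0,0.1,14],"rot":[0,0,0],"gripper":0.5},
])

```text
time_s: 6.5
eef_pos: [558.8, -154.0, 190.9]
ee_rot: [-0.141, 0.968, -0.091, 0.187]
force: [-0.1, 0.9, -1.6]
grip_width: 0.13
grip_force: 39.5
```

```bash
cat > st.py <<'E'
from h import *; from deck import *
P,T,s=cur(); print("deck tcp",(A.T@(P-O)).round(2),"F deck",(A.T@s["force"]).round(2),"world",np.round(s["force"],2),"torq",np.round(s["wrist_torque"],3),s["grip_width"],s["time_s"])
E
python3 - <<'E'
exec(open('st.py').read())
for n in("side","top"):
    c=cam(n); D=(c["W"]-P)@T
    m=(abs(D[...,0])<55)&(abs(D[...,1])<55)&(D[...,2]>70)&(D[...,2]<95)&(c["color"].max(-1)>60)
    Q=D[m]; k=np.linalg.lstsq(np.c_[Q[:,:2],np.ones(len(Q))],Q[:,2],rcond=None)[0]
    t=Q[(abs(Q[:,2]-Q[:,:2]@k[:2]-k[2])<4)]; k=np.linalg.lstsq(np.c_[t[:,:2],np.ones(len(t))],t[:,2],rcond=None)[0]
    E=(c["W"]-O)@A; dm=(E[...,0]>10)&(E[...,0]<140)&(E[...,1]>120)&(E[...,1]<185)&(abs(E[...,2])<5)
    print(n,len(t),k,"deck-frame carrier",np.percentile(E[m],[2,50,98],axis=0).round(1).tolist(),"deckz",np.median(E[dm][:,2]))
    save(c,n+"2.png"); u,v=proj(c,dk(70,90,30))[0]; a=c["color"][int(v)-60:int(v)+60,int(u)-66:int(u)+67,::-1]
    cv2.imwrite(f"pics/{n}2c.png",cv2.resize(a,(400,361),interpolation=cv2.INTER_CUBIC))
cv2.imwrite("pics/both2.png",np.hstack([cv2.imread(f"pics/{n}2c.png") for n in("side","top")]))
E
```

```text
deck tcp [ 91.34  74.68 101.62] F deck [-0.83  0.32 -1.56] world [-0.12  0.87 -1.57] torq [-0.244  0.274 -0.016] 0.12994228171494182 6.5
side 391 [ 3.99720257e-03 -2.18478124e-02  7.75263025e+01] deck-frame carrier [[48.8, 43.0, 16.8], [79.0, 91.1, 23.9], [129.5, 113.9, 28.8]] deckz -0.32694932374521757
top 550 [ 7.22883580e-03 -4.44010492e-04  7.72040631e+01] deck-frame carrier [[52.4, 38.8, 18.3], [108.3, 85.5, 24.3], [134.4, 111.8, 27.7]] deckz -0.37360911889346254
```

View pics/both2.png

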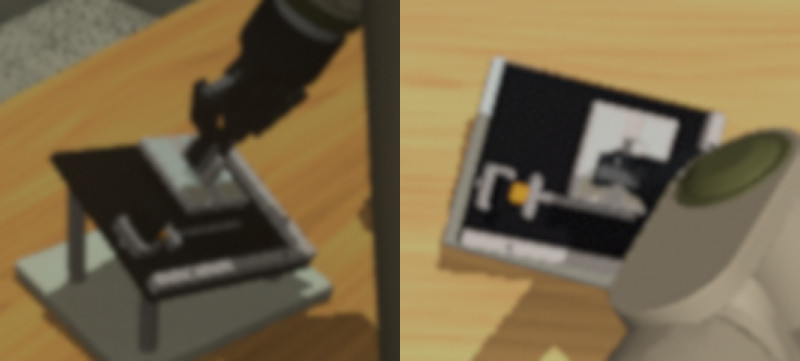

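Both views show the carrier parallel to the deck and about 16 mm above it, at right of centre in the deck. It is clear of both rails and of the jaw. Lowering to touch.

Request:
step_arm([
  {"offset":[0,0,0.5],"rot":[0,0,0],"gripper":0.5},
  {"offset":[0,0,0.9],"rot":[0,0,0],"gripper":0.5},
  {"offset":[0,0,1.2],"rot":[0,0,0],"gripper":0.5},
  {"offset":[0,0,1.3],"rot":[0,0,0],"gripper":0.5},
  {"offset":[0,0,1.3],"rot":[0,0,0],"gripper":0.5},
  {"offset":[0,0,1.3],"rot":[0,0,0],"gripper":0.5},
  {"offset":[0,0,1.3],"rot":[0,0,0],"gripper":0.5},
])

```text
time_s: 7.3
eef_pos: [563.7, -150.8, 178.6]
ee_rot: [-0.141, 0.968, -0.091, 0.187]
force: [-0.3, -0.1, -2.8]
grip_width: 0.134
grip_force: 39.5
```

```bash
python3 st.py
```

```text
deck tcp [91.01 74.53 87.99] F deck [-1.16 -1.01 -2.34] world [-0.29 -0.12 -2.78] torq [-0.237  0.264 -0.007] 0.13398378958406576 7.3
```

Request:
step_arm([
  {"offset":[0,0,0.05],"rot":[0,0,0],"gripper":0.5},
  {"offset":[0,0,0.1],"rot":[0,0,0],"gripper":0.5},
  {"offset":[0,0,0.1],"rot":[0,0,0],"gripper":0.5},
])

```text
time_s: 7.6
eef_pos: [564.0, -150.5, 177.5]
ee_rot: [-0.141, 0.968, -0.092, 0.187]
force: [-0.6, -0.3, -1.9]
grip_width: 0.13
grip_force: 39.5
```

```bash
python3 st.py
```

```text
deck tcp [90.9  74.52 86.8 ] F deck [-1.14 -0.92 -1.38] world [-0.63 -0.27 -1.9 ] torq [-0.13   0.285  0.029] 0.12995514955853016 7.6
```

Request:
step_arm([
  {"offset":[0,0,0.05],"rot":[0,0,0],"gripper":0.5},
  {"offset":[0,0,0.05],"rot":[0,0,0],"gripper":0.5},
])

```text
time_s: 7.8
eef_pos: [564.3, -150.4, 177.2]
ee_rot: [-0.141, 0.968, -0.092, 0.187]
force: [-1.2, 0.3, -0.2]
grip_width: 0.126
grip_force: 39.8
```

```bash
python3 st.py
```

```text
deck tcp [91.   74.5  86.44] F deck [-1.23  0.13  0.24] world [-1.2   0.35 -0.16] torq [-0.274  0.274 -0.059] 0.12611253683531792 7.8
```

Request:
step_arm([
  {"offset":[0,0,0.03],"rot":[0,0,0],"gripper":0.5},
  {"offset":[0,0,0.03],"rot":[0,0,0],"gripper":0.5},
])

```text
time_s: 8.0
eef_pos: [564.4, -150.4, 177.0]
ee_rot: [-0.141, 0.968, -0.091, 0.187]
force: [-1.6, 0.2, 0.4]
grip_width: 0.129
grip_force: 39.9
```

```bash
python3 st.py
```

```text
deck tcp [91.05 74.52 86.2 ] F deck [-1.42  0.11  0.92] world [-1.64  0.21  0.38] torq [-0.206  0.31  -0.025] 0.12904449770218174 8.0
```

Contact felt: the normal force rose by about 3 N. Letting go and backing off along the deck normal.

Request:
step_arm([
  {"offset":[0,0,0],"rot":[0,0,0],"gripper":7},
  {"offset":[0,0,0],"rot":[0,0,0],"gripper":7},
  {"offset":[0,0,-2],"rot":[0,0,0],"gripper":7},
  {"offset":[0,0,-5],"rot":[0,0,0],"gripper":7},
  {"offset":[0,0,-9],"rot":[0,0,0],"gripper":7},
  {"offset":[0,0,-13],"rot":[0,0,0],"gripper":7},
  {"offset":[0,0,-15],"rot":[0,0,0],"gripper":7},
  {"offset":[0,0,-15],"rot":[0,0,0],"gripper":7},
  {"offset":[0,0,-15],"rot":[0,0,0],"gripper":7},
])

```text
time_s: 8.9
eef_pos: [506.3, -186.0, 309.8]
ee_rot: [-0.142, 0.968, -0.092, 0.187]
force: [-0.3, -0.0, -0.5]
grip_width: 0.817
grip_force: 0.0
```

```bash
cat > chk.py <<'E'
exec(open('st.py').read())
import sys
tag=sys.argv[1]
for n,s in(("side",(-.9,1.7)),("top",(0,0))):
    c=cam(n); E=(c["W"]-O)@A; col=c["color"].astype(int)
    m=(E[...,0]>-5)&(E[...,0]<145)&(E[...,1]>-5)&(E[...,1]<125)&(E[...,2]>4.5)&(E[...,2]<10)&(col.max(-1)>60)
    nl,lab,sts,ce=cv2.connectedComponentsWithStats(m.astype(np.uint8))
    Q=E[m]; rib=E[(E[...,0]>15)&(E[...,0]<145)&(E[...,1]>15)&(E[...,1]<125)&(E[...,2]>26)&(E[...,2]<38)]
    print(n,len(Q),np.percentile(Q[:,:2],[1,50,99],axis=0).round(1).tolist(),"rib",len(rib),(np.percentile(rib,[3,50,97],axis=0).round(1).tolist() if len(rib)>4 else ""))
    t=E[(E[...,2]>34)&(E[...,2]<44)&(E[...,1]>80)&(E[...,1]<200)&(E[...,0]>20)&(E[...,0]<70)]
    if len(t)>4: print("  tab",len(t),np.median(t,0).round(1),np.percentile(t[:,1],[3,97]).round(1))
    u,v=proj(c,dk(70,90,10))[0]; a=c["color"][int(v)-60:int(v)+60,int(u)-66:int(u)+67,::-1]
    cv2.imwrite(f"pics/{tag}{n}.png",cv2.resize(a,(400,361),interpolation=cv2.INTER_CUBIC))
cv2.imwrite(f"pics/{tag}.png",np.hstack([cv2.imread(f"pics/{tag}{n}.png") for n in("side","top")]))
E
python3 chk.py a3
```

```text
deck tcp [ 90.32  74.33 235.46] F deck [-0.4  -0.19 -0.36] world [-0.25 -0.   -0.51] torq [-0.112  0.226 -0.013] 0.817399330709896 8.9
side 377 [[-2.4, -3.1], [37.6, 49.9], [135.9, 79.1]] rib 62 [[21.5, 31.7, 26.4], [39.5, 40.5, 30.9], [59.4, 45.5, 33.0]]
  tab 46 [ 39.  177.2  37.7] [170.7 181.7]
top 514 [[-3.1, -2.2], [33.2, 49.7], [131.4, 108.5]] rib 38 [[24.6, 31.4, 26.6], [34.1, 38.4, 30.9], [43.1, 43.2, 34.0]]
  tab 57 [ 43.1 174.3  37.7] [168.4 179.6]
```

View pics/a3.png

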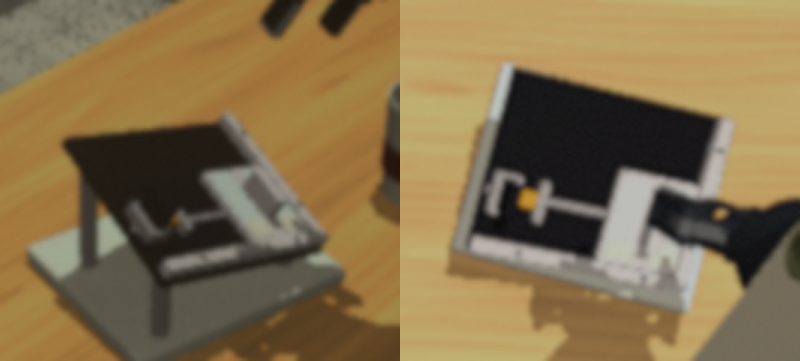

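The carrier slid down to the lower rail and is at or near the side rail, with its rib around deck (40,38). The clamp is still open at crop (505,195) in the top half.

```bash
python3 - <<'E'
from h import *; from deck import *
for n in("side","top"):
    c=cam(n); E=(c["W"]-O)@A
    for y in range(124,196,4):
        m=(E[...,0]>20)&(E[...,0]<64)&(E[...,1]>y)&(E[...,1]<=y+4)&(E[...,2]>3)&(E[...,2]<50)
        print(n,y,m.sum(),E[m][:,2].max().round(1) if m.any() else "",np.median(E[m][:,2]).round(1) if m.any() else "",(E[m][:,0].min().round(),E[m][:,0].max().round()) if m.any() else "")
go(dk(41.5,176.3,150),Mt); go(dk(41.5,176.3,89),Mt)
E
```

```text
side 124 0   
side 128 0   
side 132 3 10.4 10.1 (np.float64(24.0), np.float64(39.0))
side 136 5 12.5 10.9 (np.float64(24.0), np.float64(31.0))
side 140 11 13.4 11.4 (np.float64(25.0), np.float64(42.0))
side 144 13 13.1 9.5 (np.float64(23.0), np.float64(37.0))
side 148 3 12.0 11.2 (np.float64(34.0), np.float64(36.0))
side 152 1 10.2 10.2 (np.float64(35.0), np.float64(35.0))
side 156 0   
side 160 2 11.6 8.7 (np.float64(24.0), np.float64(28.0))
side 164 6 35.4 11.6 (np.float64(23.0), np.float64(31.0))
side 168 14 38.4 20.8 (np.float64(22.0), np.float64(46.0))
side 172 18 38.7 36.8 (np.float64(23.0), np.float64(54.0))
side 176 73 39.1 26.7 (np.float64(21.0), np.float64(54.0))
side 180 56 38.2 19.4 (np.float64(23.0), np.float64(58.0))
side 184 37 15.5 8.7 (np.float64(23.0), np.float64(58.0))
side 188 3 13.2 11.3 (np.float64(34.0), np.float64(51.0))
side 192 0   
top 124 0   
top 128 0   
top 132 2 11.0 10.5 (np.float64(33.0), np.float64(43.0))
top 136 19 14.9 10.6 (np.float64(28.0), np.float64(62.0))
top 140 26 14.0 11.6 (np.float64(27.0), np.float64(62.0))
top 144 11 13.9 10.2 (np.float64(38.0), np.float64(61.0))
top 148 9 11.2 8.9 (np.float64(22.0), np.float64(51.0))
top 152 9 12.6 10.5 (np.float64(37.0), np.float64(51.0))
top 156 6 12.1 10.2 (np.float64(32.0), np.float64(50.0))
top 160 3 12.9 11.8 (np.float64(57.0), np.float64(62.0))
top 164 4 34.9 13.3 (np.float64(30.0), np.float64(61.0))
top 168 20 40.8 37.4 (np.float64(29.0), np.float64(61.0))
top 172 26 40.6 37.1 (np.float64(27.0), np.float64(62.0))
top 176 59 39.5 26.6 (np.float64(27.0), np.float64(62.0))
top 180 20 14.2 12.6 (np.float64(26.0), np.float64(61.0))
top 184 19 12.6 9.6 (np.float64(27.0), np.float64(60.0))
top 188 0   
top 192 0   
offset cm [ -4.87 -10.17   8.5 ] rot [-0.13 -0.03  0.  ] F [0.22 0.04 0.82]
offset cm [ -4.87 -10.16  14.6 ] rot [-0.13 -0.03  0.  ] F [0.22 0.04 0.82]
```

Request:
step_arm([
  {"offset":[-2.4,-5,2],"rot":[0,0,0],"gripper":3.5},
  {"offset":[-4.9,-10.2,4],"rot":[0,0,0],"gripper":3.5},
  {"offset":[-4.9,-10.2,6],"rot":[0,0,0],"gripper":3.5},
  {"offset":[-4.9,-10.2,8],"rot":[0,0,0],"gripper":3.5},
  {"offset":[-4.9,-10.2,8.5],"rot":[0,0,0],"gripper":3.5},
  {"offset":[-4.9,-10.2,8.5],"rot":[0,0,0],"gripper":3.5},
  {"offset":[-4.9,-10.2,8.5],"rot":[0,0,0],"gripper":3.5},
])

```text
time_s: 9.8
eef_pos: [507.3, -59.0, 250.2]
ee_rot: [-0.141, 0.968, -0.092, 0.187]
force: [-0.5, -0.3, 0.3]
grip_width: 0.41
grip_force: 0.0
```

```bash
python3 st.py; python3 - <<'E'
from h import *; from deck import *
go(dk(41.5,176.3,91),Mt)
E
```

```text
deck tcp [ 42.2  176.06 151.55] F deck [-0.24 -0.23  0.54] world [-0.46 -0.3   0.33] torq [-0.144  0.197  0.022] 0.41008933008342974 9.8
offset cm [-0.09 -0.02  6.06] rot [-0.05 -0.18  0.01] F [-0.46 -0.3   0.33]
```

Request:
step_arm([
  {"offset":[0,0,2.5],"rot":[0,0,0],"gripper":3.5},
  {"offset":[0,0,4.5],"rot":[0,0,0],"gripper":3.5},
  {"offset":[0,0,5.5],"rot":[0,0,0],"gripper":3.5},
  {"offset":[0,0,6],"rot":[0,0,0],"gripper":3.5},
  {"offset":[0,0,6],"rot":[0,0,0],"gripper":3.5},
  {"offset":[0,0,6],"rot":[0,0,0],"gripper":3.5},
])

```text
time_s: 10.4
eef_pos: [530.5, -44.4, 197.1]
ee_rot: [-0.141, 0.968, -0.092, 0.187]
force: [-0.5, -0.0, -0.2]
grip_width: 0.41
grip_force: 0.0
```

```bash
python3 st.py
```

```text
deck tcp [ 42.37 176.44  91.82] F deck [-0.54 -0.17  0.06] world [-0.54 -0.05 -0.18] torq [-0.139  0.185 -0.006] 0.40980831315154187 10.4
```

Request:
step_arm([
  {"offset":[0,0,0],"rot":[0,0,0],"gripper":2.6},
  {"offset":[0,0,0],"rot":[0,0,0],"gripper":2.2},
  {"offset":[0,0,0],"rot":[0,0,0],"gripper":1.8},
  {"offset":[0,0,0],"rot":[0,0,0],"gripper":1.5},
  {"offset":[0,0,0],"rot":[0,0,0],"gripper":1.3},
  {"offset":[0,0,0],"rot":[0,0,0],"gripper":0.5},
  {"offset":[0,0,0],"rot":[0,0,0],"gripper":0.5},
  {"offset":[0,0,0],"rot":[0,0,0],"gripper":0.5},
], squeeze=25)

```text
time_s: 11.2
eef_pos: [530.4, -44.2, 196.3]
ee_rot: [-0.141, 0.968, -0.092, 0.187]
force: [-1.2, -3.2, 0.4]
grip_width: 0.134
grip_force: 29.9
```

```bash
python3 st.py
```

```text
deck tcp [ 42.   176.35  91.14] F deck [-0.2  -3.07  1.63] world [-1.19 -3.24  0.44] torq [-0.888  0.335 -0.171] 0.13378707129704354 11.2
```

Request:
step_arm([
  {"offset":[0,0.4,0],"rot":[0,0,0],"gripper":0.5},
  {"offset":[0,0.9,0],"rot":[0,0,0],"gripper":0.5},
  {"offset":[0,1.4,0],"rot":[0,0,0],"gripper":0.5},
  {"offset":[0,1.9,0],"rot":[0,0,0],"gripper":0.5},
  {"offset":[0,2.4,0],"rot":[0,0,0],"gripper":0.5},
  {"offset":[0,2.9,0],"rot":[0,0,0],"gripper":0.5},
  {"offset":[0,3.4,0],"rot":[0,0,0],"gripper":0.5},
  {"offset":[0,3.9,0],"rot":[0,0,0],"gripper":0.5},
  {"offset":[0,4.3,0],"rot":[0,0,0],"gripper":0.5},
  {"offset":[0,4.6,0],"rot":[0,0,0],"gripper":0.5},
  {"offset":[0,4.8,0],"rot":[0,0,0],"gripper":0.5},
  {"offset":[0,5.0,0],"rot":[0,0,0],"gripper":0.5},
])

```text
time_s: 12.4
eef_pos: [524.2, -91.5, 180.9]
ee_rot: [-0.141, 0.968, -0.092, 0.187]
force: [1.1, -0.3, 5.8]
grip_width: 0.129
grip_force: 30.2
```

```bash
python3 st.py
```

```text
deck tcp [ 42.11 126.19  91.13] F deck [3.   1.66 4.8 ] world [ 1.1  -0.28  5.79] torq [-0.005 -0.29   0.035] 0.1294584982886688 12.4
```

Request:
step_arm([
  {"offset":[0,0.15,0],"rot":[0,0,0],"gripper":0.5},
  {"offset":[0,0.3,0],"rot":[0,0,0],"gripper":0.5},
  {"offset":[0,0.45,0],"rot":[0,0,0],"gripper":0.5},
  {"offset":[0,0.6,0],"rot":[0,0,0],"gripper":0.5},
])

```text
time_s: 12.8
eef_pos: [523.5, -97.2, 179.2]
ee_rot: [-0.141, 0.968, -0.092, 0.187]
force: [0.5, 0.4, 5.5]
grip_width: 0.131
grip_force: 30.2
```

```bash
python3 st.py
```

```text
deck tcp [ 42.13 120.26  91.15] F deck [2.19 2.12 4.65] world [0.47 0.38 5.53] torq [-0.015 -0.266  0.053] 0.13108857160961354 12.8
```

Request:
step_arm([
  {"offset":[0,0.1,0],"rot":[0,0,0],"gripper":0.5},
  {"offset":[0,0.2,0],"rot":[0,0,0],"gripper":0.5},
  {"offset":[0,0.25,-0.02],"rot":[0,0,0],"gripper":0.5},
])

```text
time_s: 13.1
eef_pos: [523.1, -99.6, 178.5]
ee_rot: [-0.141, 0.968, -0.092, 0.187]
force: [2.1, 0.4, 5.2]
grip_width: 0.134
grip_force: 30.1
```

```bash
python3 chk.py a4
```

```text
deck tcp [ 42.14 117.74  91.34] F deck [3.57 2.22 3.77] world [2.09 0.38 5.24] torq [-0.017 -0.338 -0.02 ] 0.13404644649859443 13.1
side 275 [[-3.9, -3.7], [19.4, 48.4], [62.0, 89.6]] rib 71 [[21.1, 31.6, 26.4], [30.5, 43.2, 30.7], [54.2, 122.0, 37.1]]
  tab 47 [ 32.9 129.9  38.5] [108.6 138.9]
top 207 [[-2.6, -3.3], [74.8, 55.1], [134.6, 120.3]] rib 9 [[54.3, 108.4, 28.3], [55.8, 118.4, 33.1], [58.8, 123.1, 36.6]]
  tab 17 [ 54.5 118.4  38.4] [106.6 129.3]
```

Request:
step_arm([
  {"offset":[0,0.05,0],"rot":[0,0,0],"gripper":0.5},
  {"offset":[0,0.1,-0.02],"rot":[0,0,0],"gripper":0.5},
  {"offset":[0,0.1,-0.02],"rot":[0,0,0],"gripper":0.5},
])

```text
time_s: 13.5
eef_pos: [522.9, -100.4, 178.4]
ee_rot: [-0.141, 0.968, -0.092, 0.187]
force: [4.2, 0.1, 4.0]
grip_width: 0.131
grip_force: 30.0
```

```bash
python3 st.py
```

```text
deck tcp [ 42.12 116.88  91.47] F deck [5.2  1.83 1.92] world [4.24 0.08 4.01] torq [-0.13  -0.561 -0.126] 0.13100966674666106 13.5
```

Request:
step_arm([
  {"offset":[0,0.05,0],"rot":[0,0,0],"gripper":0.5},
  {"offset":[0,0.1,0],"rot":[0,0,0],"gripper":0.5},
  {"offset":[0,0.1,0],"rot":[0,0,0],"gripper":0.5},
])

```text
time_s: 13.8
eef_pos: [522.8, -101.3, 178.1]
ee_rot: [-0.141, 0.968, -0.092, 0.187]
force: [4.3, 0.2, 4.8]
grip_width: 0.132
grip_force: 30.0
```

```bash
python3 st.py
```

```text
deck tcp [ 42.11 115.93  91.47] F deck [5.52 2.16 2.53] world [4.35 0.17 4.76] torq [-0.134 -0.762 -0.115] 0.13245114058508864 13.8
```

Request:
step_arm([
  {"offset":[0,0.05,0],"rot":[0,0,0],"gripper":0.5},
  {"offset":[0,0.05,0],"rot":[0,0,0],"gripper":0.5},
])

```text
time_s: 14.0
eef_pos: [522.7, -101.8, 178.0]
ee_rot: [-0.141, 0.968, -0.092, 0.187]
force: [5.7, -0.3, 5.6]
grip_width: 0.135
grip_force: 30.0
```

```bash
python3 st.py
```

```text
deck tcp [ 42.11 115.41  91.48] F deck [7.15 2.1  2.87] world [ 5.69 -0.35  5.58] torq [-0.147 -0.857 -0.102] 0.13534983847406937 14.0
```

Request:
step_arm([
  {"offset":[0,0.05,0],"rot":[0,0,0],"gripper":0.5},
  {"offset":[0,0.05,0],"rot":[0,0,0],"gripper":0.5},
])

```text
time_s: 14.2
eef_pos: [522.7, -102.2, 177.8]
ee_rot: [-0.141, 0.968, -0.092, 0.187]
force: [5.3, -0.1, 4.5]
grip_width: 0.13
grip_force: 30.0
```

```bash
python3 st.py
```

```text
deck tcp [ 42.11 114.95  91.5 ] F deck [6.34 1.98 1.96] world [ 5.29 -0.06  4.47] torq [-0.11  -0.806 -0.165] 0.13045042838709672 14.2
```

Request:
step_arm([
  {"offset":[0.02,0.05,0],"rot":[0,0,0],"gripper":0.5},
  {"offset":[0.04,0.05,0],"rot":[0,0,0],"gripper":0.5},
])

```text
time_s: 14.4
eef_pos: [522.8, -102.7, 177.6]
ee_rot: [-0.141, 0.968, -0.092, 0.187]
force: [2.9, 0.4, 4.2]
grip_width: 0.132
grip_force: 30.1
```

```bash
python3 st.py
```

```text
deck tcp [ 42.19 114.47  91.36] F deck [3.96 2.08 2.57] world [2.89 0.43 4.25] torq [-0.125 -0.533 -0.071] 0.13159791237562277 14.4
```

Request:
step_arm([
  {"offset":[0,0.05,0],"rot":[0,0,0],"gripper":0.5},
  {"offset":[0,0.05,0],"rot":[0,0,0],"gripper":0.5},
])

```text
time_s: 14.6
eef_pos: [522.7, -103.1, 177.4]
ee_rot: [-0.141, 0.968, -0.092, 0.187]
force: [3.3, 1.0, 5.8]
grip_width: 0.13
grip_force: 30.1
```

```bash
python3 st.py
```

```text
deck tcp [ 42.2  113.98  91.37] F deck [4.67 3.17 3.65] world [3.26 1.04 5.78] torq [-0.115 -0.525 -0.038] 0.12961917000649423 14.6
```

Request:
step_arm([
  {"offset":[0,0.05,0],"rot":[0,0,0],"gripper":0.5},
  {"offset":[0,0.05,0],"rot":[0,0,0],"gripper":0.5},
])

```text
time_s: 14.8
eef_pos: [522.6, -103.6, 177.3]
ee_rot: [-0.141, 0.968, -0.091, 0.187]
force: [3.7, 1.0, 5.3]
grip_width: 0.134
grip_force: 30.1
```

```bash
python3 st.py
```

```text
deck tcp [ 42.17 113.5   91.36] F deck [4.87 3.03 3.03] world [3.67 1.01 5.25] torq [-0.095 -0.632 -0.083] 0.13438333488172244 14.8
```

Request:
step_arm([
  {"offset":[0.02,0.05,0],"rot":[0,0,0],"gripper":0.5},
  {"offset":[0.02,0.05,0],"rot":[0,0,0],"gripper":0.5},
])

```text
time_s: 15.0
eef_pos: [522.6, -104.0, 177.1]
ee_rot: [-0.142, 0.968, -0.091, 0.186]
force: [2.1, 0.2, 5.6]
grip_width: 0.132
grip_force: 30.1
```

```bash
python3 st.py
```

```text
deck tcp [ 42.23 113.05  91.32] F deck [3.77 2.19 4.12] world [2.14 0.21 5.61] torq [-0.031 -0.494 -0.073] 0.13249976377586828 15.0
```

Request:
step_arm([
  {"offset":[0,0.04,0],"rot":[0,0,0],"gripper":0.5},
  {"offset":[0,0.04,0],"rot":[0,0,0],"gripper":0.5},
])

```text
time_s: 15.2
eef_pos: [522.6, -104.2, 177.1]
ee_rot: [-0.142, 0.968, -0.091, 0.186]
force: [3.5, 2.8, 5.7]
grip_width: 0.139
grip_force: 30.1
```

```bash
python3 st.py
```

```text
deck tcp [ 42.22 112.86  91.31] F deck [4.42 4.86 3.03] world [3.49 2.84 5.67] torq [ 0.147 -0.625  0.032] 0.1386366107428798 15.2
```

Request:
step_arm([
  {"offset":[0,0.03,0],"rot":[0,0,0],"gripper":0.5},
  {"offset":[0,0.03,0],"rot":[0,0,0],"gripper":0.5},
])

```text
time_s: 15.4
eef_pos: [522.6, -104.3, 177.0]
ee_rot: [-0.142, 0.968, -0.091, 0.186]
force: [2.9, 3.2, 5.6]
grip_width: 0.135
grip_force: 30.2
```

```bash
python3 st.py
```

```text
deck tcp [ 42.23 112.74  91.3 ] F deck [3.75 5.08 3.08] world [2.88 3.19 5.56] torq [ 0.371 -0.644  0.084] 0.1350145878185434 15.4
```

Request:
step_arm([
  {"offset":[0,0.03,0],"rot":[0,0,0],"gripper":0.5},
  {"offset":[0,0.04,0],"rot":[0,0,0],"gripper":0.5},
  {"offset":[0,0.04,0],"rot":[0,0,0],"gripper":0.5},
])

```text
time_s: 15.7
eef_pos: [522.6, -104.4, 177.0]
ee_rot: [-0.142, 0.968, -0.091, 0.186]
force: [3.7, 4.4, 7.1]
grip_width: 0.131
grip_force: 30.2
```

```bash
python3 chk.py a5
```

```text
deck tcp [ 42.24 112.59  91.3 ] F deck [4.72 6.81 3.81] world [3.7  4.42 7.06] torq [ 0.553 -0.744  0.141] 0.13130773984103908 15.7
side 264 [[-3.6, -2.6], [20.6, 48.9], [62.3, 124.2]] rib 74 [[22.4, 32.1, 26.8], [31.0, 44.1, 31.0], [52.3, 122.9, 36.8]]
  tab 44 [ 32.6 124.   38.7] [105.  132.7]
top 237 [[-4.1, -2.0], [73.2, 54.9], [137.8, 123.9]] rib 15 [[52.1, 103.1, 30.9], [55.9, 115.1, 35.0], [58.9, 123.4, 37.8]]
  tab 18 [ 55.3 113.   37.8] [103.  123.6]
```

Request:
step_arm([
  {"offset":[0,0,0],"rot":[0,0,0],"gripper":3},
  {"offset":[0,0,0],"rot":[0,0,0],"gripper":3},
  {"offset":[0,0,0],"rot":[0,0,0],"gripper":3},
  {"offset":[0,0,-1],"rot":[0,0,0],"gripper":3},
  {"offset":[0,0,-4],"rot":[0,0,0],"gripper":3},
  {"offset":[0,0,-8],"rot":[0,0,0],"gripper":3},
  {"offset":[0,0,-12],"rot":[0,0,0],"gripper":3},
  {"offset":[0,0,-16],"rot":[0,0,0],"gripper":3},
  {"offset":[0,-5,-17],"rot":[0,0,0],"gripper":3},
  {"offset":[0,-10,-17],"rot":[0,0,0],"gripper":3},
  {"offset":[0,-13,-17],"rot":[0,0,0],"gripper":3},
  {"offset":[0,-13,-17],"rot":[0,0,0],"gripper":3},
])

```text
time_s: 17.0
eef_pos: [472.6, -20.7, 370.3]
ee_rot: [-0.141, 0.968, -0.089, 0.188]
force: [0.4, -0.1, -0.5]
grip_width: 0.351
grip_force: 0.0
```

```bash
python3 chk.py a6
```

```text
deck tcp [ 41.74 244.72 262.88] F deck [ 0.21 -0.21 -0.52] world [ 0.37 -0.12 -0.45] torq [-0.097  0.198 -0.042] 0.3514351505288772 17.0
side 360 [[-2.5, -4.6], [31.5, 45.6], [140.1, 124.3]] rib 123 [[22.4, 33.2, 26.4], [39.2, 46.4, 31.6], [57.5, 120.1, 37.6]]
  tab 40 [ 40.2 116.1  37.3] [107.1 119.9]
top 641 [[1.8, -3.0], [48.0, 42.1], [113.0, 123.4]] rib 116 [[26.5, 31.9, 28.0], [44.5, 41.3, 32.3], [62.2, 118.7, 37.7]]
  tab 51 [ 45.3 112.6  37.9] [106.9 117.8]
```

View pics/a6.png

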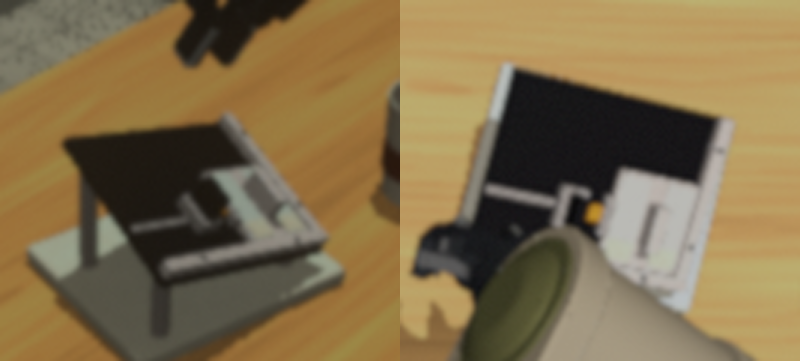

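The carrier sits square in the corner with the jaw against it, and the clamp stays put with the gripper clear. One numeric check before handing in.

```bash
python3 - <<'E'
from h import *; from deck import *
for n in("side","top"):
    c=cam(n); E=(c["W"]-O)@A
    b=(E[...,0]>10)&(E[...,0]<75)
    r=E[b&(E[...,1]>15)&(E[...,1]<65)&(E[...,2]>27)&(E[...,2]<38)]; t=E[b&(E[...,1]>95)&(E[...,1]<130)&(E[...,2]>34)]
    q=cv2.minAreaRect(r[:,:2].astype(np.float32)); q2=cv2.minAreaRect(t[:,:2].astype(np.float32))
    print(n,"rib",q,"tab",q2)
    s=E[(E[...,0]>90)&(E[...,0]<145)&(abs(E[...,1]+5)<12)&(E[...,2]>8)&(E[...,2]<16)]; l=E[(E[...,1]>95)&(E[...,1]<185)&(abs(E[...,0]+5)<14)&(E[...,2]>8)&(E[...,2]<16)]
    print("  side rail y mid",np.median(s[:,1]),"lower rail x mid",np.median(l[:,0]) if len(l) else None)
E
```

```text
side rib ((39.95893096923828, 37.90194320678711), (13.45329475402832, 40.21075439453125), 89.09851837158203) tab ((40.04069900512695, 114.57588195800781), (13.07862377166748, 30.34441566467285), 87.4051742553711)
  side rail y mid -3.332118064289043 lower rail x mid -8.057735969316361
top rib ((44.009063720703125, 37.02948760986328), (40.110172271728516, 12.763375282287598), 0.13734008371829987) tab ((46.121307373046875, 112.85529327392578), (24.54122543334961, 12.617925643920898), 0.7316834330558777)
  side rail y mid -5.68451012116185 lower rail x mid None
```

```bash
python3 -c "
from rig import *
print(finish_job())"
```

```text
the job is handed in; nothing more can be done
None
```

The job is handed in at about 17 s: the carrier slid down by itself, lies within camera accuracy (about 2 mm) of home against both rails, and the clamp was left snug at roughly 4–5 N before I let go; nothing else was touched.

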